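# Show a cleaned spray head to the work lamp

### The arm

A 6-joint arm with a two-finger parallel gripper is mounted at the origin on the work surface. World frame = base frame: x ahead of the robot, y to its left, z up, the work surface at z = 0. Lengths are in m, angles in degrees, forces in N, time in s.
With the tool pointing down it reaches from about 0.375 to 0.925 m from the base axis. Payload 5.7 kg.
Tool frame: the origin (TCP) lies midway between the tips of the shut fingers; the grasp point (between the pads) lies 19 mm behind it (ctrl.tcp_to_grasp is the distance from the TCP to the grasp point, in m); z points along the fingers, y is the line along which they close (so a half turn about z gives the same grasp; the last joint's range is limited). The gripper opens to 88 mm and grips with 3 to 60 N. Pads are 20 mm wide; open, the fingers measure 115 mm over their backs; the gripper's body (75 mm by 178 mm) begins 61 mm behind the grasp point.
Start: joints at [70.583, 20.558, 86.54, -0, 72.909, -6.595], TCP at [0.133, 0.585, 0.192] pointing down, gripper open.
Joint ranges: [-170.27, 170.27], [-57.76, 135], [12.27, 136.19], [-55.21, 235.2], [11.17, 155.16], [-170.74, 170.74]. Speed limits (degrees/s): [136.94, 136.94, 180, 180, 180, 180].

### API

Orientations are given as a 3x3 rotation matrix whose columns are the frame's x, y, z axes.
In Python, from rig import ctrl, camera, workorder gives the robot as it stands. The module is installed in compiled form; this text tells all that it offers.
- The arm moves only by the tool servo_tool, never from a script. Its argument "targets" is one flat list of numbers, 7 for each row, row after row: the shift along the tool's x, y, z in mm, then the turn, a rotation vector about the tool's x, y, z in rad, then the finger opening in mm, from 0 to 87.8. In form: [tx, ty, tz, rx, ry, rz, gripper, tx, ty, tz, rx, ry, rz, gripper, ...]. A call has 1 to 12 rows; each row shifts and turns the commanded pose from where the row before left it, along the tool's axes as they then stand; what a row does not reach is not made up. A row lasts 1/10 s, in which the tool goes at most 50 mm and 8.59 degrees, less where a joint would pass 70% of its speed; a pose out of reach is approached as far as the arm can. A call with a gripper value outside its range is refused whole. The fingers move at their own pace and stop on an object; "grip_force" is the grip in N (left out, the last holds). Time passes only in rows, so rows that do not move let the fingers close. It gives the time, the measured TCP pose, the force, the opening and the grip force at its end, in the units of the state.
- ctrl.sense(): the state, without advancing time (a new reading comes with each control period).
- camera(name): name is "side" or "top" or "wrist"; returns a dict with "color" (384x512x3 uint8, red, green, blue), "fovy" (degrees; the focal length in pixels is half the picture's height over the tangent of half this angle, whatever the lens; pixels are square), "cx", "cy" (the principal point, pixels), "cam_to_world" (4x4, takes a point from camera to world coordinates). Camera axes: x right, y down, z forward; pixel columns grow to the right and rows downward; lengths in m; the calibration is good to about 2 mm. A picture is of the moment at which its call begins. There is no depth.
- workorder.close_job(): hands the job in; it is judged then, once.
The state is a dict: "time": time; "joints": joint angles; "qvel": joint speeds; "joint_efforts": joint torques, N m; "tool_pos": TCP position; "eef_rot": TCP orientation; "wrist_force": force on the tool from outside, world axes, zero at the start; "torque": the same for the moment, N m; "width": opening from 0.0 (shut) to 1.0 (fully open); "finger_force": force on a finger pad.
Only numpy, scipy, OpenCV 4.12 (cv2) and the standard library are available. Lean on these libraries where they do the work, as an engineer would, in place of code of your own. Each camera call takes 0.05 s, during which the arm holds its last target. There are 200 camera calls.

### The job

Set the yellow work lamp fully home on the two pegs of its black charging base, facing out of the base's front, and let go of it. Then take the red trigger spray head out of the drip rack and finish holding it still and upright in the air in front of the lamp, its nozzle level with the middle of the lens, about 10 cm from it and pointing straight at it, so a colleague can look for clogging: do not put it down or let go of it. Keep the spray head off the lamp, do not knock the lamp over, and leave the other two spray heads in the rack and everything else where it stands.

Things in the scene. Friction and masses are not known exactly. Their poses are not given: they have to be found in the camera images.
- lamp: Yellow and black work lamp, 0.6 kg, 226 mm tall, upright. Origin: centre of underside; z up; lens looks along -x (at first roughly to world -y, within 0.6 rad). Black foot 80 (x) x 100 (y) x 24 mm with holes through it from below at x = 0: 17 mm square at y = +28 mm, 13 mm square at y = -28 mm. Yellow battery block above, then head, 50 (x) x 120 (y) mm, 100 to 180 mm high; handle on top.
- lamp_lens (a point): Centre of the round white lens (62 mm across) on the lamp's front face, 140 mm above the lamp's underside and 29 mm ahead (-x) of its axis. Same axes as the lamp: the lens looks along -x, so a point 100 mm in front of it lies at x = -100 mm in this frame.
- lamp_handle (a point): Middle of the lamp's straight black carrying handle: bar 24 mm thick (x), 105 mm long (y), 22 mm high, centred 215 mm above the underside on the lamp's axis; 24 mm free between the bar and the head below, posts at y = +-45 mm. Axes as the lamp.
- dock: Fixed black charging base, 110 (x) x 130 (y) x 20 mm, origin centre of underside, z up. Front (green light) is -x, facing world -y within 0.35 rad; grey ridge 14 mm high at the rear, x = 46 to 54 mm. Two steel pegs on top, 18 mm tall, upper 6 mm tapered, x = 0: 14 mm wide at y = +28 mm, 10 mm at y = -28 mm. Home, the lamp has its origin on point dock_seat and the base's axes; 1.5 mm play.
- dock_seat (a point): Middle of the base's top face, 20 mm above the bench, between the pegs; axes of the base. The lamp's underside centre comes here.
- rack: Fixed aluminium drip rack, 44 (x) x 290 (y) mm, top face 67 mm above the bench, 12 mm plate on two end legs, with three 17 mm square holes in a row at y = -100, 0, +100 mm. Origin: centre of its underside, z up.
- red_head: Loose red trigger spray head, 60 g, white collar, nozzle and trigger, upright in any of the rack's holes. Origin: centre of the collar's underside, resting on the rack's top; z up; nozzle towards -x. Red body x -42 to +33 mm, 26 mm wide (y), 22 to 52 mm above origin: grasp across y. Collar 32 mm wide. Barrel 13 mm wide goes 50 mm down through the hole. Trigger at x -30 to -45 mm, down to z -12 mm.
- red_nozzle (a point): Nozzle mouth of the red spray head, 55 mm ahead (-x) of its origin and 37 mm above it; same axes as the head; it sprays along -x.
- blue_head: Blue spray head of the same shape, in another hole of the rack; leave it there. Origin as for the red one.
- yellow_head: Yellow spray head with black collar, same shape, in another hole of the rack; leave it there. Origin as for the red one.
- aerosol: Loose aerosol can, 60 mm across, 185 mm tall, beyond the work; origin under its centre. Leave alone.
- wipes: Loose round canister with yellow cap, 84 mm across, 170 mm tall, beyond the work; origin under its centre. Leave alone.
- polish: Loose low white jar with dark cap, 72 mm across, 50 mm tall, at the near left; origin under its centre. Leave alone.
- funnel: Loose green funnel standing mouth down, 110 mm across, 110 mm tall; origin under its centre. Leave alone.
- scraper: Loose scraper with black handle and steel blade lying flat at the near right. Leave alone.
Things that resemble listed ones, but are neither listed nor needed, are in the scene too. What is shaped like the lamp but pink is not meant.

How it is judged:
By the outcome, as a careful person would: the job done as asked, in the order asked, and still so for the second after the job is handed in, while the arm keeps its last pose, push and grip.
It also fails if it takes over 59 s, if anything falls off the work surface, if the arm or the gripper's body presses on something with over 40 N, if the wrist force passes 120 N, or if a joint passes its speed limit or range.

## Working session

There is one attempt and no reset: what is moved stays moved. The work goes in short steps, Python scripts to look and compute and a tool call to move; the robot and the scene stay as the last step left them, time stands still between calls to the robot, and variables do not carry over. Pictures are saved under pics/ and viewed, at most 10 in all, crops included, and the job is handed in when it is done.

Besides the shell and the picture viewer there is one more tool, called after "Emit:" as name(argument=value, ...) on one line, values as JSON. servo_tool: Moves the arm, as the interface text tells. Its arguments: {"type":"object","properties":{"targets":{"type":"array"},"grip_force":{"type":"number"}},"required":["targets"]}

```bash
mkdir -p pics; cat > h.py <<'E'
import numpy as np, cv2
from rig import ctrl, camera, workorder
def snap(n,f):
    c=camera(n); cv2.imwrite(f'pics/{f}.png',c['color'][:,:,::-1]); 
    np.save(f'pics/{f}.npy',c,allow_pickle=True); return c
def load(f): return np.load(f'pics/{f}.npy',allow_pickle=True).item()
def ray(c,u,v):
    f=192/np.tan(np.radians(c['fovy'])/2); T=c['cam_to_world']
    d=T[:3,:3]@np.array([(u-c['cx'])/f,(v-c['cy'])/f,1.]); return T[:3,3],d
def onz(c,u,v,z):
    o,d=ray(c,u,v); return o+d*(z-o[2])/d[2]
def proj(c,p):
    f=192/np.tan(np.radians(c['fovy'])/2); T=c['cam_to_world']
    q=T[:3,:3].T@(np.array(p)-T[:3,3]); return q[:2]/q[2]*f+[c['cx'],c['cy']]
E
python3 - <<'E'
from h import *
np.set_printoptions(precision=3,suppress=True)
a=snap('top','top0');b=snap('side','side0')
for c in(a,b):print(c['fovy'],c['cx'],c['cy'],c['cam_to_world'])
s=ctrl.sense();print(s['tool_pos'],s['eef_rot'],s['time'],ctrl.tcp_to_grasp)
E
```

```text
55.54913745796095 257.4170485458849 190.6824862666949 [[-0.013 -0.994  0.11   0.359]
 [-1.     0.011 -0.015 -0.001]
 [ 0.014 -0.11  -0.994  1.143]
 [ 0.     0.     0.     1.   ]]
46.462701146516004 260.9769096393853 191.8106500559355 [[ 0.908 -0.314  0.278  0.118]
 [-0.42  -0.669  0.614 -0.758]
 [-0.006 -0.674 -0.739  1.035]
 [ 0.     0.     0.     1.   ]]
[0.133 0.584 0.191] [[-0.975  0.222 -0.001]
 [ 0.222  0.975 -0.002]
 [ 0.    -0.002 -1.   ]] 0.1 0.0187
```

View pics/top0.png

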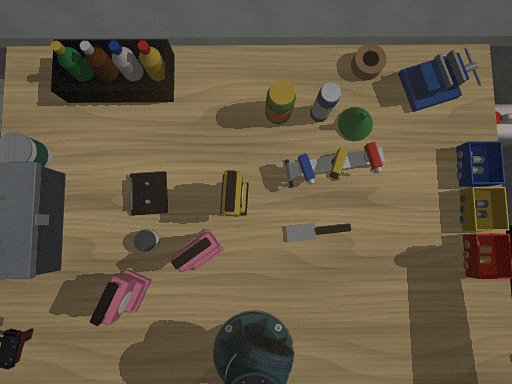

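View pics/side0.png

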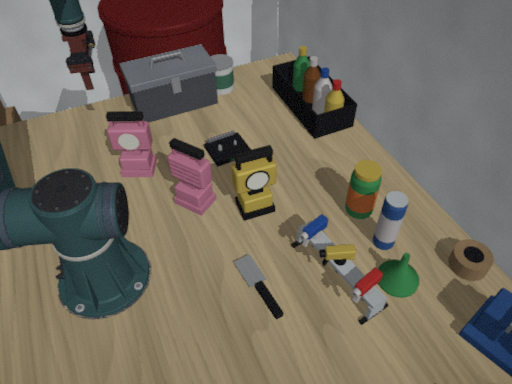

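Top view: the yellow lamp is at (235,193), with pink lookalikes at (197,250) and (120,297), so yellow is the one meant. The dock is at (148,193). The rack holds the blue head at (307,167), yellow at (340,162) and red at (375,155); the red one fits. In the side view the lamp is at (256,182) and the red head at (368,283). I'll confirm in one enlarged montage.

```bash
python3 - <<'E'
from h import *
a=cv2.imread('pics/top0.png');b=cv2.imread('pics/side0.png')
R=lambda i,x,y,w,h,W,H:cv2.convertScaleAbs(cv2.resize(i[y:y+h,x:x+w],(W,H),interpolation=cv2.INTER_CUBIC),alpha=1.5,beta=15)
m=np.vstack([np.hstack([R(a,120,160,133,100,400,300),R(a,275,130,120,90,400,300)]),np.hstack([R(b,195,120,100,75,400,300),R(b,285,205,133,100,400,300)])])
cv2.imwrite('pics/m.png',m)
E
```

```text
(no output)
```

View pics/m.png

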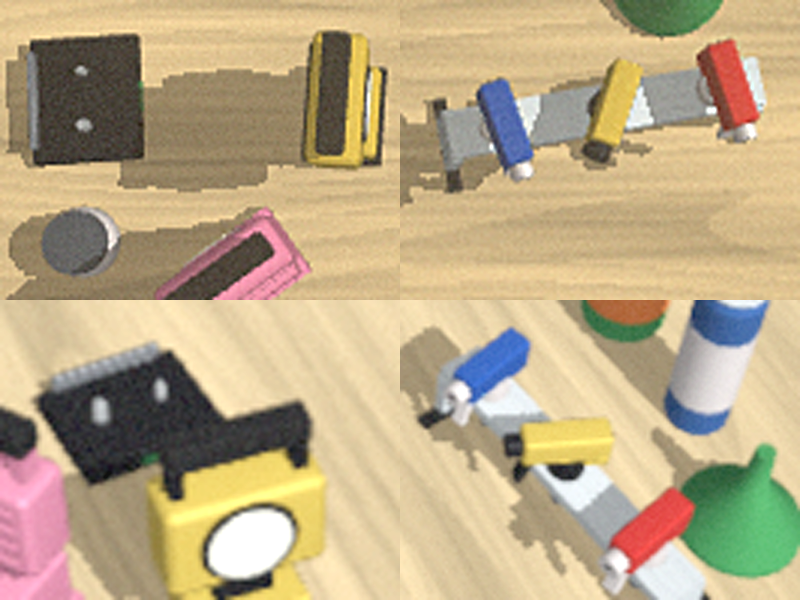

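The montage confirms them. The lamp has its lens to the right (world -y). The dock's wide peg is the near one, and its grey ridge is on the left. The red head's nozzle points toward the robot. Next I'll measure.

```bash
python3 - <<'E'
from h import *
np.set_printoptions(precision=4,suppress=True)
c=load('top0');im=c['color'];hsv=cv2.cvtColor(im,cv2.COLOR_RGB2HSV)
def rect(mask,x,y,w,h,z,n):
    m=np.zeros_like(mask);m[y:y+h,x:x+w]=mask[y:y+h,x:x+w]
    k,l,st,ce=cv2.connectedComponentsWithStats(m.astype(np.uint8));i=1+np.argmax(st[1:,4])
    v,u=np.nonzero(l==i)
    P=np.array([onz(c,a,b,z)[:2] for a,b in zip(u,v)])
    r=cv2.minAreaRect((P*1000).astype(np.float32)); print(n,st[i],ce[i],'mean',P.mean(0),'rect',r)
    w_,V=np.linalg.eigh(np.cov(P.T));print('  long axis ang',np.degrees(np.arctan2(V[1,1],V[0,1])))
H,S,V=[hsv[...,i].astype(int) for i in range(3)]
print('handle px',im[186,231],'dock',im[180,135],'wood shadow',im[190,190],'red',im[155,373],'peg',im[183,147],im[202,148])
dark=(im.max(2)<70)&(V-im.min(2)<25)
rect(dark,222,165,20,45,.226,'handle')
rect((H>18)&(H<35)&(S>130)&(V>90),215,165,40,55,.18,'yellowhead')
rect(dark,122,165,48,55,.02,'dock')
rect(((H<8)|(H>172))&(S>130)&(V>60),360,135,30,40,.119,'red')
for u0,v0 in((147,183),(148,202)):
    g=im[v0-4:v0+5,u0-4:u0+5].max(2).astype(float);g=np.clip(g-80,0,None)
    v,u=np.mgrid[v0-4:v0+5,u0-4:u0+5];u=(u*g).sum()/g.sum();v=(v*g).sum()/g.sum()
    print('peg',u,v,onz(c,u,v,.034))
# side view lens & pegs
d=load('side0');i2=d['color']
m=(i2.min(2)>140).astype(np.uint8);m2=np.zeros_like(m);m2[165:195,240:275]=m[165:195,240:275]
k,l,st,ce=cv2.connectedComponentsWithStats(m2);i=1+np.argmax(st[1:,4]);print('lens side',st[i],ce[i],onz(d,*ce[i],.14))
g=i2[135:160,205:245].min(2);m=(g>95).astype(np.uint8);k,l,st,ce=cv2.connectedComponentsWithStats(m)
for q in range(1,k):
  if st[q,4]>3:print(st[q],ce[q]+[205,135],onz(d,*(ce[q]+[205,135]),.03))
E
```

```text
handle px [46 42 31] dock [34 32 27] wood shadow [90 79 55] red [130  43  34] peg [104 105 102] [90 92 89]
handle [225 171  12  39 359] [230.2173 190.1031] mean [0.4621 0.0541] rect ((462.49114990234375, 54.058475494384766), (23.300552368164062, 98.0043716430664), 85.86372375488281)
  long axis ang 175.79221675834953
yellowhead [222 171  25  46 454] [235.7291 195.0815] mean [0.4538 0.0423] rect ((458.9696960449219, 46.51943588256836), (61.14673614501953, 120.1009521484375), 86.07238006591797)
  long axis ang 175.63365038196147
dock [ 130  172   38   44 1465] [148.9747 193.1433] mean [0.4787 0.3168] rect ((479.40570068359375, 317.4089050292969), (130.1111602783203, 112.44865417480469), 2.9712700843811035)
  long axis ang -176.0682650845138
red [365 142  18  27 265] [373.3887 154.8491] mean [ 0.5712 -0.3504] rect ((571.1143188476562, -348.6364440917969), (72.99022674560547, 34.19922637939453), 15.583985328674316)
  long axis ang -165.4806242779837
peg 146.5868263473054 182.8562874251497 [0.5088 0.3207 0.034 ]
peg 147.07371794871796 201.0448717948718 [0.453  0.3181 0.034 ]
lens side [248 173  20  16 244] [257.291  180.4754] [0.4645 0.029  0.14  ]
[ 3  0 15  5 30] [213.5    136.3333] [0.4579 0.3808 0.03  ]
[36  0  4  5 13] [243.     136.4615] [0.5493 0.3369 0.03  ]
[29  5  2  4  7] [234.5714 141.7143] [0.5128 0.3242 0.03  ]
[14 10  3  5 14] [219.9286 147.1429] [0.4578 0.3197 0.03  ]
[ 0 15  7 10 37] [206.8649 156.    ] [0.4032 0.2975 0.03  ]
```

Emit:
servo_tool(targets=[0,0,-35,0,0,0,87,0,0,-35,0,0,0,87,0,0,-35,0,0,0,87,0,0,-35,0,0,0,87,-30,-14,-10,0,0,0,87,-30,-14,-10,0,0,0,87,-30,-14,0,0,0,0,87,-30,-14,0,0,0,0,87,-30,-14,0,0,0,0,87,-30,-14,0,0,0,0,87,-30,-14,0,0,0,0,87,-30,-14,0,0,0,0,87])

```text
time: 1.3
tool_pos: [0.343, 0.4214, 0.3518]
eef_rot: [[-0.975, 0.222, -0.001], [0.222, 0.975, -0.001], [0.0, -0.001, -1.0]]
wrist_force: [1.0, 0.5, -0.3]
width: 0.992
finger_force: 0.0
```

Emit:
servo_tool(targets=[-30,-14,0,0,0,-0.07,87,-30,-14,0,0,0,-0.08,87,-30,-14,0,0,0,0,87,-30,-14,0,0,0,0,87,0,0,0,0,0,0,87,0,0,0,0,0,0,87])

```text
time: 1.9
tool_pos: [0.4537, 0.351, 0.3516]
eef_rot: [[-0.997, 0.075, -0.002], [0.075, 0.997, -0.0], [0.002, -0.001, -1.0]]
wrist_force: [0.8, 0.3, -0.2]
width: 0.992
finger_force: 0.0
```

```bash
python3 - <<'E'
from h import *
np.set_printoptions(precision=4,suppress=True)
s=ctrl.sense();print(s['tool_pos'],s['eef_rot'],s['time'],s['joints'])
c=snap('wrist','w1');print(c['fovy'],c['cx'],c['cy'],c['cam_to_world'])
print(proj(c,[.481,.32,.02]),proj(c,[.462,.054,.226]))
E
```

```text
[0.4537 0.351  0.3516] [[-0.9972  0.0753 -0.0016]
 [ 0.0753  0.9972 -0.0005]
 [ 0.0016 -0.0006 -1.    ]] 1.9 [ 30.8164  12.6111  75.7185   0.0245  91.7625 -54.8663]
65.3100362136555 255.5658930362513 194.03811361187667 [[ 0.0737  0.9544  0.2891  0.3736]
 [ 0.9973 -0.0701 -0.0227  0.3578]
 [-0.0014  0.29   -0.957   0.5438]
 [ 0.      0.      0.      1.    ]]
[239.2543 167.7582] [ -7.9112 206.0526]
```

View pics/w1.png

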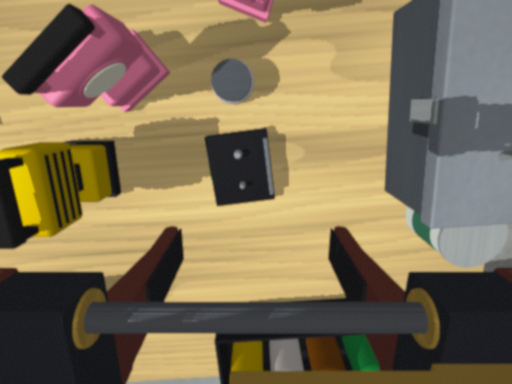

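The wrist view shows the dock at about (240,167), with its pegs at (238,154) (wide) and (242,185) (narrow) and the ridge on the right. The lamp is at the left edge. I'll refine the dock pose and go to the lamp.

```bash
python3 - <<'E'
from h import *
np.set_printoptions(precision=4,suppress=True)
c=load('w1');im=c['color']
pk=[]
for u0,v0 in((238,154),(242,185)):
    g=im[v0-8:v0+9,u0-8:u0+9].min(2);m=(g>75).astype(np.uint8)
    k,l,st,ce=cv2.connectedComponentsWithStats(m);i=1+np.argmax(st[1:,4])
    p=ce[i]+[u0-8,v0-8];pk.append(onz(c,*p,.036));print(st[i],p,pk[-1])
d=pk[0]-pk[1];print('mid',(pk[0]+pk[1])/2,np.degrees(np.arctan2(d[1],d[0])),np.linalg.norm(d))
m=((im.max(2)<70)).astype(np.uint8);k,l,st,ce=cv2.connectedComponentsWithStats(m);i=l[140,222]
v,u=np.nonzero(l==i);P=np.array([onz(c,a,b,.02)[:2]*1000 for a,b in zip(u,v)],np.float32);print(st[i],cv2.minAreaRect(P))
E
```

```text
[ 3  4  9  9 60] [237.05   154.1833] [0.454  0.3195 0.036 ]
[ 5  5  6  7 34] [241.7647 185.1176] [0.5089 0.3228 0.036 ]
mid [0.4815 0.3211 0.036 ] -176.6047398986857 0.05502272810380712
[ 205  129   69   76 3756] ((481.3494567871094, 321.0224609375), (126.02165985107422, 106.69296264648438), 2.6969897747039795)
```

Emit:
servo_tool(targets=[-2,-30,0,0,0,0,87,-3,-30,0,0,0,0,87,-3,-30,0,0,0,0,87,-3,-30,0,0,0,0,87,-3,-30,0,0,0,0,87,-3,-30,0,0,0,0,87,-3,-30,0,0,0,0,87,-3,-30,0,0,0,0,87,-3,-28,0,0,0,0,87,-3,-28,0,0,0,0,87,0,0,0,0,0,0,87])

```text
time: 3.05
tool_pos: [0.4601, 0.0528, 0.3523]
eef_rot: [[-0.997, 0.075, -0.0], [0.075, 0.997, -0.001], [-0.0, -0.001, -1.0]]
wrist_force: [0.4, 0.5, -0.3]
width: 0.994
finger_force: 0.0
```

```bash
python3 - <<'E'
from h import *
np.set_printoptions(precision=4,suppress=True)
s=ctrl.sense();print(s['tool_pos'],s['eef_rot'])
c=snap('wrist','w2');im=c['color']
print(proj(c,[.462,.054,.226]))
m=((im.max(2)<70)).astype(np.uint8);k,l,st,ce=cv2.connectedComponentsWithStats(m)
for i in range(1,k):
  if st[i,4]>300:
    v,u=np.nonzero(l==i);P=np.array([onz(c,a,b,.226)[:2]*1000 for a,b in zip(u,v)],np.float32);print(st[i],ce[i],cv2.minAreaRect(P))
E
```

```text
[0.4601 0.0528 0.3523] [[-0.9972  0.0751 -0.0001]
 [ 0.0751  0.9972 -0.001 ]
 [-0.     -0.001  -1.    ]]
[256.4998 181.2219]
[ 300    0   88   64 2007] [338.1086  27.7877] ((314.7998046875, 145.1158905029297), (21.539770126342773, 88.48883056640625), 35.00667953491211)
[ 44  97  64  22 773] [ 75.9897 107.9185] ((371.46466064453125, -124.91390991210938), (12.205939292907715, 64.8512191772461), 5.454635143280029)
[ 375  112   67   78 4221] [406.2225 149.8725] ((441.39996337890625, 216.1453399658203), (76.66907501220703, 67.66256713867188), 2.526329278945923)
[ 248  134   21   91 1726] [257.9873 178.3563] ((461.91583251953125, 55.80595016479492), (21.206640243530273, 101.69821166992188), 86.10513305664062)
[    0   228   512   156 36953] [246.1216 316.5557] ((624.575927734375, 29.882659912109375), (695.3043212890625, 226.22225952148438), 89.02294158935547)
```

View pics/w2.png

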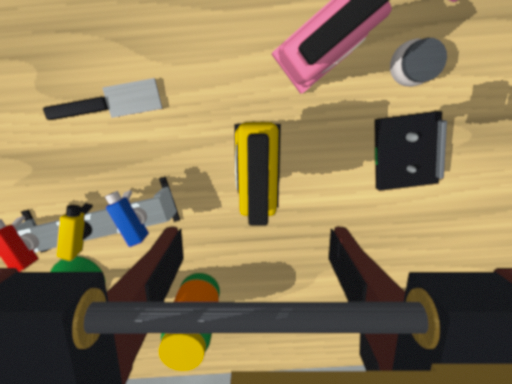

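The wrist view shows the handle centred at (258,178), aligned with the fingers. I'll descend and grasp.

Emit:
servo_tool(targets=[-2,3,20,0,0,0,87,0,0,30,0,0,0,87,0,0,30,0,0,0,87,0,0,30,0,0,0,87,0,0,28,0,0,0,87,0,0,20,0,0,0,87,0,0,0,0,0,0,87,0,0,0,0,0,0,20,0,0,0,0,0,0,10,0,0,0,0,0,0,10,0,0,0,0,0,0,10,0,0,0,0,0,0,10], grip_force=40)

```text
time: 4.3
tool_pos: [0.4634, 0.0569, 0.1949]
eef_rot: [[-0.997, 0.074, 0.001], [0.074, 0.997, -0.0], [-0.001, 0.0, -1.0]]
wrist_force: [-1.5, -0.9, 0.2]
width: 0.576
finger_force: 0.0
```

Emit:
servo_tool(targets=[0,0,0,0,0,0,10,0,0,0,0,0,0,10,0,0,0,0,0,0,10,0,0,0,0,0,0,10])

```text
time: 4.7
tool_pos: [0.4631, 0.0567, 0.1943]
eef_rot: [[-0.997, 0.074, -0.0], [0.074, 0.997, -0.001], [0.0, -0.001, -1.0]]
wrist_force: [0.1, -0.1, 0.4]
width: 0.261
finger_force: 40.0
```

Emit:
servo_tool(targets=[0,0,-5,0,0,0,10,0,0,-12,0,0,0,10,0,0,-16,0,0,0,10,0,0,-16,0,0,0,10,0,6,-16,0,0,0,10,0,14,0,0,0,0,10,0,20,0,0,0,0,10,0,25,0,0,0,0,10,0,25,0,0,0,0,10,0,25,0,0,0,0,10,0,25,0,0,0,0,10,0,25,0,0,0,0,10])

```text
time: 5.9
tool_pos: [0.4746, 0.2225, 0.2594]
eef_rot: [[-0.997, 0.074, -0.001], [0.074, 0.997, -0.0], [0.001, -0.0, -1.0]]
wrist_force: [0.5, -0.3, -5.5]
width: 0.257
finger_force: 40.0
```

Emit:
servo_tool(targets=[0,25,0,0,0,0,10,0,25,0,0,0,0,10,0,20,0,0,0,0,10,0,15,0,0,0,0,10,0,10,0,0,0,0,10,0,5,0,0,0,0,10,0,0,0,0,0,-0.03,10,0,0,0,0,0,-0.05,10,0,0,0,0,0,-0.05,10,0,0,0,0,0,0,10,0,0,0,0,0,0,10,0,0,0,0,0,0,10])

```text
time: 7.1
tool_pos: [0.4826, 0.3208, 0.2593]
eef_rot: [[-0.998, -0.055, -0.0], [-0.055, 0.998, -0.0], [0.0, -0.0, -1.0]]
wrist_force: [-1.0, 0.7, -6.4]
width: 0.254
finger_force: 40.0
```

```bash
python3 - <<'E'
from h import *
np.set_printoptions(precision=4,suppress=True)
s=ctrl.sense();print(s['tool_pos'],s['eef_rot'],s['time'],s['width'],s['wrist_force'],s['torque'])
a=snap('side','s3');b=snap('top','t3')
i=a['color'];u,v=proj(a,[.48,.32,.12]).astype(int);print(u,v)
m=cv2.resize(a['color'][max(v-75,0):v+75,u-66:u+67,::-1],(530,600),interpolation=cv2.INTER_CUBIC)
cv2.imwrite('pics/s3c.png',cv2.convertScaleAbs(m,alpha=1.5,beta=15))
E
```

```text
[0.4826 0.3208 0.2593] [[-0.9985 -0.0552 -0.0001]
 [-0.0552  0.9985 -0.0003]
 [ 0.0001 -0.0003 -1.    ]] 7.1 0.2537876568542261 [-1.0056  0.7265 -6.4349] [-0.0047  0.0067 -0.0468]
224 124
```

View pics/s3c.png

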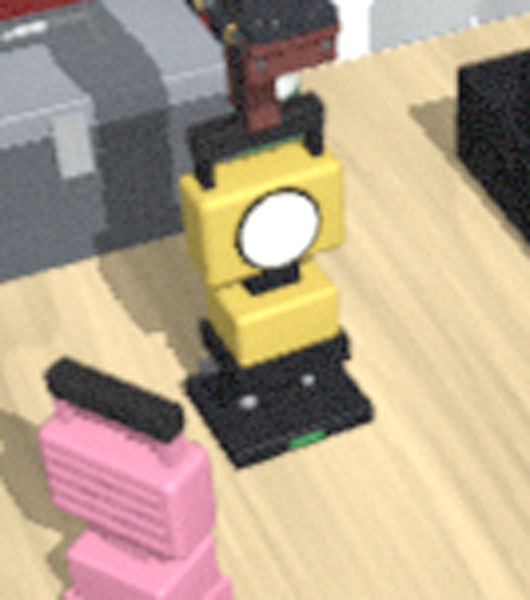

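The lamp hangs upright over the dock with its lens forward, and both pegs are visible just in front of its foot. I'll check the relative offset in this view.

```bash
python3 - <<'E'
from h import *
np.set_printoptions(precision=4,suppress=True)
c=load('s3');i2=c['color']
m=np.zeros((384,512),np.uint8);m[90:130,205:255]=(i2.min(2)>130)[90:130,205:255]
k,l,st,ce=cv2.connectedComponentsWithStats(m);i=1+np.argmax(st[1:,4]);print('lens',st[i],ce[i],onz(c,*ce[i],.205),'pred',proj(c,[.483,.2918,.205]))
m=np.zeros((384,512),np.uint8);m[140:155,212:245]=(i2.min(2)>75)[140:155,212:245]
k,l,st,ce=cv2.connectedComponentsWithStats(m)
for i in range(1,k):
  if st[i,4]>3:print(st[i],ce[i],onz(c,*ce[i],.034))
print('pred pegs',proj(c,[.454,.3195,.034]),proj(c,[.509,.3228,.034]))
c=load('t3');im=c['color'];m=((im.max(2)<75)).astype(np.uint8)
u,v=proj(c,[.4815,.3208,.29]);print(u,v)
E
```

```text
lens [219  98  18  17 241] [227.6183 105.9295] [0.488 0.297 0.205] pred [226.7219 107.2987]
[234 143   3   2   5] [234.8 143.4] [0.5086 0.3116 0.034 ]
[219 148   3   3   8] [219.875 148.875] [0.4532 0.3075 0.034 ]
pred pegs [218.7949 146.6159] [233.6401 141.3733]
114.89313903642693 180.0851269711057
```

Emit:
servo_tool(targets=[0,0,10,0,0,0,10,0,0,10,0,0,0,10,0,0,4,0,0,0,10,0,0,2,0,0,0,10,0,0,2,0,0,0,10,0,0,1,0,0,0,10,0,0,1,0,0,0,10,0,0,1,0,0,0,10,0,0,0,0,0,0,10])

```text
time: 8.1
tool_pos: [0.4825, 0.3212, 0.2282]
eef_rot: [[-0.998, -0.056, -0.0], [-0.056, 0.998, -0.0], [0.0, -0.0, -1.0]]
wrist_force: [-0.2, 0.6, -7.4]
width: 0.256
finger_force: 40.0
```

Emit:
servo_tool(targets=[0,0,1,0,0,0,10,0,0,1,0,0,0,10,0,0,1,0,0,0,10,0,0,1,0,0,0,10,0,0,1,0,0,0,10,0,0,1,0,0,0,10,0,0,1,0,0,0,10,0,0,0,0,0,0,10])

```text
time: 8.9
tool_pos: [0.4825, 0.3212, 0.221]
eef_rot: [[-0.998, -0.056, -0.0], [-0.056, 0.998, -0.0], [0.0, -0.0, -1.0]]
wrist_force: [1.0, 0.1, -7.4]
width: 0.255
finger_force: 40.0
```

Emit:
servo_tool(targets=[0,0,1,0,0,0,10,0,0,1,0,0,0,10,0,0,1,0,0,0,10,0,0,1,0,0,0,10,0,0,1,0,0,0,10,0,0,0,0,0,0,10])

```text
time: 9.5
tool_pos: [0.4825, 0.3212, 0.216]
eef_rot: [[-0.998, -0.056, -0.0], [-0.056, 0.998, -0.0], [0.0, -0.0, -1.0]]
wrist_force: [-0.5, 0.3, -6.2]
width: 0.253
finger_force: 40.0
```

Emit:
servo_tool(targets=[0,0,1,0,0,0,10,0,0,0.5,0,0,0,10,0,0,0,0,0,0,10])

```text
time: 9.8
tool_pos: [0.4825, 0.3212, 0.2146]
eef_rot: [[-0.998, -0.056, -0.0], [-0.056, 0.998, -0.0], [0.0, -0.0, -1.0]]
wrist_force: [0.4, 0.4, -6.7]
width: 0.258
finger_force: 40.0
```

Emit:
servo_tool(targets=[0,0,0.7,0,0,0,10,0,0,0.7,0,0,0,10,0,0,0.5,0,0,0,10,0,0,0,0,0,0,10])

```text
time: 10.2
tool_pos: [0.4832, 0.3214, 0.2143]
eef_rot: [[-0.998, -0.056, 0.002], [-0.056, 0.998, 0.001], [-0.002, 0.0, -1.0]]
wrist_force: [-3.1, -1.2, 5.4]
width: 0.26
finger_force: 40.0
```

It made contact at exactly the seated height. I'll release and rise.

Emit:
servo_tool(targets=[0,0,-1,0,0,0,30,0,0,0,0,0,0,50,0,0,0,0,0,0,70,0,0,0,0,0,0,70,0,0,0,0,0,0,70,0,0,-10,0,0,0,70,0,0,-20,0,0,0,70,0,0,-30,0,0,0,70,0,0,-35,0,0,0,70,0,0,-35,0,0,0,70,0,-15,-20,0,0,0,70,0,-25,0,0,0,0,70])

```text
time: 11.4
tool_pos: [0.4866, 0.2827, 0.3685]
eef_rot: [[-0.998, -0.058, 0.007], [-0.058, 0.998, 0.003], [-0.007, 0.003, -1.0]]
wrist_force: [0.8, -0.9, -0.2]
width: 0.794
finger_force: 0.0
```

```bash
python3 - <<'E'
from h import *
np.set_printoptions(precision=4,suppress=True)
s=ctrl.sense();print(s['tool_pos'],s['eef_rot'],s['time'],s['width'],s['wrist_force'],s['joints'])
c=snap('side','s4');i2=c['color']
m=np.zeros((384,512),np.uint8);m[100:150,205:255]=(i2.min(2)>130)[100:150,205:255]
k,l,st,ce=cv2.connectedComponentsWithStats(m);i=1+np.argmax(st[1:,4]);print('lens',st[i],ce[i],onz(c,*ce[i],.16),'pred',proj(c,[.483,.292,.16]))
b=c['color'];m=cv2.resize(b[75:195,165:285,::-1],(300,300),interpolation=cv2.INTER_CUBIC)
w=snap('wrist','w4')['color'][:,:,::-1];m2=cv2.resize(w,(400,300))
cv2.imwrite('pics/m4.png',cv2.convertScaleAbs(np.hstack([m,m2]),alpha=1.4,beta=10))
E
```

```text
[0.4866 0.2827 0.3685] [[-0.9983 -0.0581  0.0068]
 [-0.0581  0.9983  0.0034]
 [-0.007   0.003  -1.    ]] 11.4 0.7939835678486721 [ 0.8249 -0.9144 -0.2021] [ 23.1096  10.933   75.6719   0.0248  92.959  -70.2207]
lens [220 110  18  17 223] [228.3587 117.9686] [0.4871 0.2959 0.16  ] pred [227.6088 119.0209]
```

View pics/m4.png

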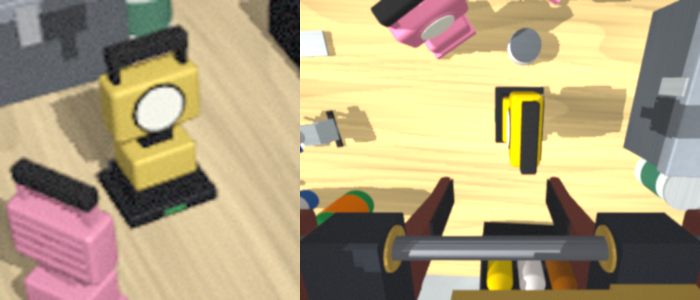

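The lamp is seated upright on the dock, its lens over the green front light, and released. Going to the rack.

Emit:
servo_tool(targets=[-2,-35,0,0,0,0,60,-2,-35,0,0,0,0,60,-2,-35,0,0,0,0,60,-2,-35,0,0,0,0,60,-2,-35,0,0,0,0,60,-2,-35,0,0,0,0,60,-2,-35,0,0,0,0,60,-2,-35,0,0,0,0,60,-2,-35,0,0,0,0,60,-2,-35,0,0,0,0,60,-2,-35,0,0,0,0,60,-2,-35,0,0,0,0,60])

```text
time: 12.7
tool_pos: [0.5326, -0.1375, 0.3639]
eef_rot: [[-0.998, -0.056, -0.0], [-0.056, 0.998, 0.001], [0.0, 0.001, -1.0]]
wrist_force: [-0.2, 0.3, 0.1]
width: 0.681
finger_force: 0.0
```

Emit:
servo_tool(targets=[-2,-35,0,0,0,0,60,-2,-35,0,0,0,0,60,-2,-35,0,0,0,0,60,-2,-35,0,0,0,0,60,-2,-35,0,0,0,0,60,-2,-35,0,0,0,0,60,0,0,-5,0,0,-0.06,60,0,0,0,0,0,-0.07,60,0,0,0,0,0,-0.06,60,0,0,0,0,0,0,60,0,0,0,0,0,0,60])

```text
time: 13.8
tool_pos: [0.5564, -0.3453, 0.3687]
eef_rot: [[-0.97, -0.242, -0.0], [-0.242, 0.97, 0.0], [0.0, 0.0, -1.0]]
wrist_force: [0.1, -0.2, -0.3]
width: 0.686
finger_force: 0.0
```

```bash
python3 - <<'E'
from h import *
np.set_printoptions(precision=4,suppress=True)
s=ctrl.sense();print(s['tool_pos'],s['eef_rot'],s['time'],s['width'],s['wrist_force'],s['joints'])
c=snap('wrist','w5');im=c['color'];hsv=cv2.cvtColor(im,cv2.COLOR_RGB2HSV).astype(int)
H,S,V=hsv[...,0],hsv[...,1],hsv[...,2]
m=(((H<8)|(H>172))&(S>130)&(V>60)).astype(np.uint8);m[230:]=0
print(proj(c,[.571,-.35,.119]))
k,l,st,ce=cv2.connectedComponentsWithStats(m)
for i in range(1,k):
  if st[i,4]>80:
    v,u=np.nonzero(l==i);P=np.array([onz(c,a,b,.119)[:2]*1000 for a,b in zip(u,v)],np.float32);print(st[i],ce[i],cv2.minAreaRect(P))
    r=cv2.boxPoints(cv2.minAreaRect(P));print(r)
E
```

```text
[ 0.5564 -0.3453  0.3687] [[-0.9702 -0.2423 -0.0002]
 [-0.2423  0.9702  0.0004]
 [ 0.0001  0.0004 -1.    ]] 13.8 0.685596333868975 [ 0.066  -0.1899 -0.2931] [ -37.867    19.864    63.4273    0.0094   96.7319 -141.8899]
[249.8073 167.8642]
[237 145  18  48 757] [245.9168 168.7332] ((574.3816528320312, -355.3599548339844), (72.05059051513672, 24.57307243347168), 15.199575424194336)
[[ 536.3953 -352.9484]
 [ 542.8379 -376.6619]
 [ 612.368  -357.7715]
 [ 605.9254 -334.058 ]]
```

View pics/w5.png

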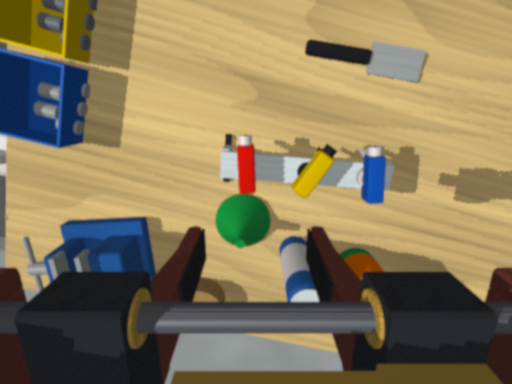

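The wrist view shows the red head at (246,169) at the end of the rack. Yellow is at (314,171), blue at (374,174) and the funnel at (243,218) behind, clear of the fingers. I'll descend.

Emit:
servo_tool(targets=[-15,-14,20,0,0,-0.02,60,0,0,30,0,0,0,60,0,0,30,0,0,0,60,0,0,30,0,0,0,60,0,0,30,0,0,0,60,0,0,30,0,0,0,60,0,0,30,0,0,0,60,0,0,30,0,0,0,60,0,0,25,0,0,0,60,0,0,20,0,0,0,60,0,0,0,0,0,0,60], grip_force=15)

```text
time: 14.95
tool_pos: [0.5721, -0.3538, 0.0907]
eef_rot: [[-0.965, -0.262, -0.005], [-0.262, 0.965, 0.004], [0.004, 0.005, -1.0]]
wrist_force: [-0.6, 0.4, 0.4]
width: 0.682
finger_force: 0.0
```

Emit:
servo_tool(targets=[0,0,0,0,0,0,40,0,0,0,0,0,0,30,0,0,0,0,0,0,15,0,0,0,0,0,0,15,0,0,0,0,0,0,15,0,0,0,0,0,0,15,0,0,0,0,0,0,15])

```text
time: 15.65
tool_pos: [0.5742, -0.3557, 0.094]
eef_rot: [[-0.965, -0.263, 0.0], [-0.263, 0.965, -0.0], [-0.0, -0.0, -1.0]]
wrist_force: [0.1, -0.1, 0.4]
width: 0.175
finger_force: 0.0
```

The fingers closed to 15 mm without force, so the grasp missed. Looking.

```bash
python3 - <<'E'
from h import *
np.set_printoptions(precision=4,suppress=True)
s=ctrl.sense();print(s['width'],s['finger_force'],s['tool_pos'])
c=snap('side','s6');t=snap('top','t6');w=snap('wrist','w6')
R=lambda i,x,y,ww,h,W,H:cv2.resize(i[y:y+h,x:x+ww,::-1],(W,H),interpolation=cv2.INTER_CUBIC)
m=np.hstack([R(c['color'],290,190,120,150,360,450),R(t['color'],290,90,120,120,440,450)])
cv2.imwrite('pics/m6.png',cv2.convertScaleAbs(m,alpha=1.4,beta=10))
E
```

```text
0.17545931032357473 0.0 [ 0.5742 -0.3557  0.094 ]
```

View pics/m6.png

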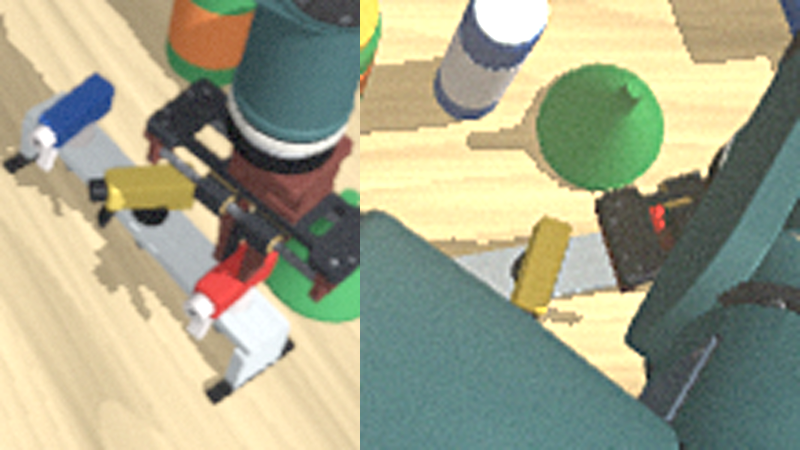

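```bash
python3 - <<'E'
from h import *
np.set_printoptions(precision=4,suppress=True)
def red(n,box):
    c=load(n);hsv=cv2.cvtColor(c['color'],cv2.COLOR_RGB2HSV).astype(int);H,S,V=hsv[...,0],hsv[...,1],hsv[...,2]
    m=(((H<5)|(H>175))&(S>150)&(V>90)).astype(np.uint8);x,y,X,Y=box;mm=np.zeros_like(m);mm[y:Y,x:X]=m[y:Y,x:X]
    k,l,st,ce=cv2.connectedComponentsWithStats(mm)
    for i in range(1,k):
      if st[i,4]>25:print(n,st[i],ce[i],onz(c,*ce[i],.105))
    return c
for n in('side0','s6'):
    c=red(n,(300,230,420,330))
    for p in([.5742,-.3557,.094],[.5742,-.3557,.119],[.538,-.365,.119],[.606,-.347,.119]):print(proj(c,p))
c=red('w6',(0,0,512,384));print(proj(c,[.5742,-.3557,.119]))
t=red('t6',(300,100,420,230))
im=cv2.convertScaleAbs(c['color'][:,:,::-1],alpha=1.4,beta=10)
s=cv2.convertScaleAbs(load('s6')['color'][230:310,330:410,::-1],alpha=1.4,beta=10)
cv2.imwrite('pics/m7.png',np.hstack([im,cv2.resize(s,(288,384),interpolation=cv2.INTER_CUBIC)]))
E
```

```text
side0 [355 268  28  28 340] [369.1118 280.2794] [ 0.5826 -0.3531  0.105 ]
[365.9948 284.8653]
[367.7724 279.3296]
[356.8861 288.2635]
[376.9401 271.5268]
s6 [355 271  27  25 220] [366.6091 283.0545] [ 0.5729 -0.3569  0.105 ]
[365.9948 284.8653]
[367.7724 279.3296]
[356.8861 288.2635]
[376.9401 271.5268]
w6 [ 234  178   42  114 3605] [255.0585 231.2882] [ 0.5742 -0.3552  0.105 ]
[254.2083 240.4316]
```

View pics/m7.png

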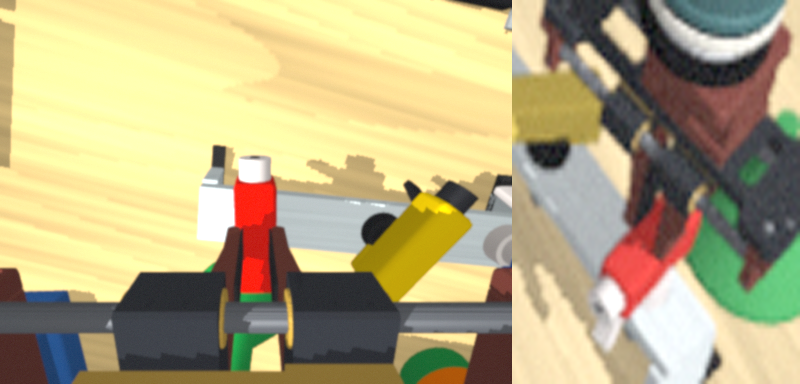

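The fingers straddle the body in the view but reached exactly the commanded 15 mm. I'll close further to see whether they meet anything.

Emit:
servo_tool(targets=[0,0,0,0,0,0,0,0,0,0,0,0,0,0,0,0,0,0,0,0,0,0,0,0,0,0,0,0])

```text
time: 16.2
tool_pos: [0.5741, -0.3556, 0.0939]
eef_rot: [[-0.965, -0.263, -0.0], [-0.263, 0.965, -0.0], [0.0, -0.0, -1.0]]
wrist_force: [0.6, 0.1, -0.3]
width: 0.006
finger_force: 0.0
```

```bash
python3 - <<'E'
from h import *
from scipy.optimize import least_squares
np.set_printoptions(precision=4,suppress=True)
print(ctrl.sense()['width'],ctrl.sense()['finger_force'])
def red(n,box):
    c=load(n);hsv=cv2.cvtColor(c['color'],cv2.COLOR_RGB2HSV).astype(int);H,S,V=hsv[...,0],hsv[...,1],hsv[...,2]
    m=(((H<8)|(H>172))&(S>130)&(V>60)).astype(np.uint8);x,y,X,Y=box;mm=np.zeros_like(m);mm[y:Y,x:X]=m[y:Y,x:X]
    k,l,st,ce=cv2.connectedComponentsWithStats(mm);i=1+np.argmax(st[1:,4]);return c,ce[i]
O=[red('side0',(300,230,420,330)),red('top0',(355,130,395,180)),red('w5',(200,120,300,230))]
def tri(O):
    r=least_squares(lambda p:np.concatenate([proj(c,p)-q for c,q in O]),[.57,-.35,.11]);return r.x,r.fun
print(tri(O));print(tri(O[1:]));print(tri([O[0],O[2]]))
E
```

```text
0.005977909470424383 0.0
(array([ 0.5762, -0.3552,  0.1103]), array([-1.4761,  0.4026,  0.5877, -1.0798, -0.1057,  0.3462]))
(array([ 0.576 , -0.3551,  0.1055]), array([ 0.003 , -0.6939,  0.0936, -0.3582]))
(array([ 0.576 , -0.3559,  0.1132]), array([-1.1705,  0.0077, -0.5669,  0.5306]))
```

```bash
python3 - <<'E'
from h import *
np.set_printoptions(precision=1,suppress=True)
c=load('w6');n=np.array([-.965,-.263]);p=np.array([-.263,.965]);ctr=np.array([.576,-.3555])
def red(c):
    hsv=cv2.cvtColor(c['color'],cv2.COLOR_RGB2HSV).astype(int);H,S,V=hsv[...,0],hsv[...,1],hsv[...,2]
    return ((H<8)|(H>172))&(S>150)&(V>80)
m=red(c)
for r in(180,190,200,210,220,226,235,250,270,285,290):
    u=np.nonzero(m[r,225:290])[0]+225
    print(r,u.min() if len(u) else 0,u.max() if len(u) else 0,len(u))
for z in(.119,.105,.095,.089):
    print(z,[proj(c,[*(ctr+a*n+b*p),z]) for a in(37.5e-3,0,-37.5e-3) for b in(-.013,.013)])
T=[.5742,-.3557]
for z in(.094,.113):print('tcp',z,[proj(c,[*(np.array(T)+b*p),z]) for b in(-.0077,.0077)])
# lens of tips now
w=snap('wrist','w7');m=red(w)
for r in(180,200,220,226,235,250,270,285,290):
    u=np.nonzero(m[r,225:290])[0]+225
    print(r,u.min() if len(u) else 0,u.max() if len(u) else 0,len(u))
E
```

```text
180 236 273 7
190 234 275 42
200 234 275 42
210 235 275 41
220 235 275 41
226 235 275 41
235 243 268 26
250 243 268 26
270 242 269 28
285 240 270 31
290 240 270 31
0.119 [array([231.2, 183.9]), array([276.3, 184. ]), array([232.5, 243. ]), array([275. , 243.1]), array([233.7, 295.5]), array([273.8, 295.6])]
0.105 [array([233. , 178.1]), array([274.8, 178.2]), array([234.1, 233.5]), array([273.7, 233.6]), array([235.2, 283.1]), array([272.6, 283.2])]
0.095 [array([234.1, 174.4]), array([273.9, 174.5]), array([235.1, 227.5]), array([272.8, 227.5]), array([236.1, 275.2]), array([271.9, 275.3])]
0.089 [array([234.7, 172.4]), array([273.4, 172.4]), array([235.7, 224.1]), array([272.4, 224.2]), array([236.6, 270.8]), array([271.5, 270.9])]
tcp 0.094 [array([243.3, 224.5]), array([265.6, 224.6])]
tcp 0.113 [array([242. , 236.2]), array([266.5, 236.3])]
180 236 273 7
200 235 275 41
220 235 275 41
226 235 275 41
235 236 275 9
250 236 237 2
270 255 256 2
285 255 256 2
290 255 256 2
```

The fingers closed over the top of the body. I'll open, check that the head hasn't shifted, then go lower.

Emit:
servo_tool(targets=[0,0,0,0,0,0,60,0,0,0,0,0,0,60,0,0,0,0,0,0,60,0,0,0,0,0,0,60,0,0,0,0,0,0,60,0,0,0,0,0,0,60,0,0,0,0,0,0,60,0,0,0,0,0,0,60])

```text
time: 17.05
tool_pos: [0.5741, -0.3556, 0.0939]
eef_rot: [[-0.965, -0.263, -0.0], [-0.263, 0.965, -0.0], [0.0, -0.0, -1.0]]
wrist_force: [-0.9, 0.1, 0.3]
width: 0.673
finger_force: 0.0
```

```bash
python3 - <<'E'
from h import *
np.set_printoptions(precision=4,suppress=True)
def red(c,box):
    hsv=cv2.cvtColor(c['color'],cv2.COLOR_RGB2HSV).astype(int);H,S,V=hsv[...,0],hsv[...,1],hsv[...,2]
    m=(((H<8)|(H>172))&(S>150)&(V>80)).astype(np.uint8);x,y,X,Y=box;mm=np.zeros_like(m);mm[y:Y,x:X]=m[y:Y,x:X]
    k,l,st,ce=cv2.connectedComponentsWithStats(mm);i=1+np.argmax(st[1:,4]);return l==i,st[i],ce[i]
s=ctrl.sense();print(s['width'],s['tool_pos'])
w=snap('wrist','w8');m,st,ce=red(w,(200,150,310,300));print(st,ce)
for r in range(175,300,10):
    u=np.nonzero(m[r])[0]; print(r,(u.min(),u.max()) if len(u) else 0,end=' ')
# dark-red finger tips: rows where pixels differ between w7 (shut) and w8 (open)
a=load('w7')['color'].astype(int);d=(abs(a-w['color'].astype(int)).max(2)>40)
v,u=np.nonzero(d[:, 240:270]);print('\ntip row shut',v.min(),np.percentile(v,1))
v,u=np.nonzero(d[:,280:340]);print('tip row open',v.min(),np.percentile(v,1))
for z in(.08,.094,.104,.114,.124):print(z,proj(w,[*s['tool_pos'][:2],z]))
c0=load('side0');s8=snap('side','s8')
for c in(c0,s8):print(red(c,(300,230,420,330))[1:])
E
```

```text
0.6730994880159098 [ 0.5741 -0.3556  0.0939]
[ 234  177   42  116 4381] [255.2276 235.4853]
175 0 185 (np.int64(234), np.int64(275)) 195 (np.int64(234), np.int64(275)) 205 (np.int64(235), np.int64(275)) 215 (np.int64(235), np.int64(275)) 225 (np.int64(235), np.int64(275)) 235 (np.int64(236), np.int64(275)) 245 (np.int64(236), np.int64(275)) 255 (np.int64(236), np.int64(274)) 265 (np.int64(236), np.int64(275)) 275 (np.int64(237), np.int64(274)) 285 (np.int64(237), np.int64(274)) 295 0 
tip row shut 224 226.0
tip row open 226 230.0
0.08 [254.6753 217.044 ]
0.094 [254.5918 224.4297]
0.104 [254.5253 230.3186]
0.114 [254.452 236.807]
0.124 [254.3708 243.9916]
(array([355, 268,  28,  28, 349], dtype=int32), array([369.341 , 280.1777]))
(array([355, 269,  25,  27, 311], dtype=int32), array([368.2797, 280.9614]))
```

By apparent finger spacing, the tips sit about 20 mm short of the TCP, so they were skimming the body's top. The head hasn't moved. I'll go 18 mm lower, watching force.

Emit:
servo_tool(targets=[-2,0,4,0,0,0,60,0,0,4,0,0,0,60,0,0,4,0,0,0,60,0,0,3,0,0,0,60,0,0,3,0,0,0,60,0,0,0,0,0,0,60])

```text
time: 17.75
tool_pos: [0.5757, -0.3548, 0.0752]
eef_rot: [[-0.965, -0.263, -0.001], [-0.263, 0.965, 0.001], [0.001, 0.001, -1.0]]
wrist_force: [0.1, -0.0, 0.3]
width: 0.682
finger_force: 0.0
```

Emit:
servo_tool(targets=[0,0,0,0,0,0,40,0,0,0,0,0,0,25,0,0,0,0,0,0,20,0,0,0,0,0,0,20,0,0,0,0,0,0,20,0,0,0,0,0,0,20,0,0,0,0,0,0,20], grip_force=15)

```text
time: 18.45
tool_pos: [0.5761, -0.3552, 0.076]
eef_rot: [[-0.965, -0.263, 0.0], [-0.263, 0.965, -0.0], [-0.0, -0.0, -1.0]]
wrist_force: [-0.6, 0.1, 0.7]
width: 0.295
finger_force: 15.0
```

Gripped at 26 mm with 15 N. I'll lift straight out.

Emit:
servo_tool(targets=[0,0,0,0,0,0,15,0,0,-5,0,0,0,15,0,0,-10,0,0,0,15,0,0,-15,0,0,0,15,0,0,-15,0,0,0,15,0,0,-15,0,0,0,15,0,0,-20,0,0,0,15,0,0,-20,0,0,0,15,0,0,-20,0,0,0,15,0,0,-20,0,0,0,15,0,0,-15,0,0,0,15,0,0,0,0,0,0,15], grip_force=25)

```text
time: 19.65
tool_pos: [0.5776, -0.3562, 0.235]
eef_rot: [[-0.965, -0.263, 0.005], [-0.263, 0.965, -0.004], [-0.004, -0.005, -1.0]]
wrist_force: [-0.6, 0.5, -0.7]
width: 0.292
finger_force: 25.0
```

Emit:
servo_tool(targets=[-2,15,0,0,0,0,15,-2,25,0,0,0,0,15,-2,30,0,0,0,0,15,-2,35,0,0,0,0,15,-2,40,0,0,0,0,15,-3,45,0,0,0,0,15,-3,45,0,0,0,0,15,-3,45,0,0,0,0,15,-2,45,0,0,0,0,15,-2,40,0,0,0,0,15,-2,35,0,0,0,0,15,-2,23,0,0,0,0,15])

```text
time: 20.85
tool_pos: [0.4879, 0.0631, 0.2298]
eef_rot: [[-0.964, -0.265, -0.003], [-0.265, 0.964, 0.001], [0.003, 0.002, -1.0]]
wrist_force: [0.4, -0.8, -1.4]
width: 0.294
finger_force: 25.0
```

Emit:
servo_tool(targets=[0,0,0,0,0,0.14,15,0,0,0,0,0,0.14,15,0,0,0,0,0,0.14,15,0,0,0,0,0,0.14,15,0,0,0,0,0,0.14,15,0,0,0,0,0,0.14,15,0,0,0,0,0,0.14,15,0,0,0,0,0,0.14,15,0,0,0,0,0,0.14,15,0,0,0,0,0,0.14,15,0,0,0,0,0,0.14,15,0,0,0,0,0,0.14,15])

```text
time: 22.05
tool_pos: [0.4889, 0.0609, 0.2297]
eef_rot: [[-0.151, 0.989, -0.003], [0.989, 0.151, 0.0], [0.001, -0.003, -1.0]]
wrist_force: [-0.4, 0.7, -0.5]
width: 0.298
finger_force: 25.0
```

Emit:
servo_tool(targets=[0,0,0,0,0,0.1,15,0,0,0,0,0,0,15,0,0,0,0,0,0,15,0,0,0,0,0,0,15])

```text
time: 22.45
tool_pos: [0.4902, 0.0604, 0.2305]
eef_rot: [[-0.059, 0.998, -0.001], [0.998, 0.059, 0.0], [0.0, -0.001, -1.0]]
wrist_force: [0.3, -0.2, -0.7]
width: 0.295
finger_force: 25.0
```

```bash
python3 - <<'E'
from h import *
np.set_printoptions(precision=4,suppress=True)
s=ctrl.sense();print(s['tool_pos'],s['eef_rot'],s['time'],s['width'],s['wrist_force'],s['joints'])
tp=np.array(s['tool_pos']);tx=np.array(s['eef_rot'])[:,0]
pb=tp+[0,0,.026]
for n in('side','top','wrist'):
    c=snap(n,n[0]+'9');hsv=cv2.cvtColor(c['color'],cv2.COLOR_RGB2HSV).astype(int);H,S,V=hsv[...,0],hsv[...,1],hsv[...,2]
    u,v=proj(c,pb).astype(int);m=(((H<8)|(H>172))&(S>150)&(V>90)).astype(np.uint8)
    mm=np.zeros_like(m);a=45 if n!='wrist' else 140;mm[max(v-a,0):v+a,max(u-a,0):u+a]=m[max(v-a,0):v+a,max(u-a,0):u+a]
    k,l,st,ce=cv2.connectedComponentsWithStats(mm);print(n,'pred',u,v,[(st[i],ce[i]) for i in range(1,k) if st[i,4]>30],'noz pred',proj(c,tp+.0505*tx+[0,0,.028]))
E
```

```text
[0.4902 0.0604 0.2305] [[-0.0592  0.9982 -0.0009]
 [ 0.9982  0.0592  0.    ]
 [ 0.0001 -0.0009 -1.    ]] 22.45 0.29523831935129013 [ 0.3485 -0.1618 -0.7316] [-0.993   9.7127 96.1746 -0.0004 74.1664 -4.3888]
side pred 260 139 [(array([258, 127,  14,  26, 225], dtype=int32), array([264.4578, 140.5644]))] noz pred [251.8316 127.8043]
top pred 226 177 [] noz pred [206.1672 178.6478]
wrist pred 255 240 [(array([ 232,  181,   48,  122, 5248], dtype=int32), array([255.5425, 243.4148]))] noz pred [255.4886 159.2757]
```

```bash
python3 - <<'E'
from h import *
np.set_printoptions(precision=3,suppress=True)
c=load('top0')
# pink lamp corners in top0 (upper/right ends): handle end and head corner
for p,z in(((210,238),.226),((222,245),.18),((212,230),.18),((205,232),.18)):print(p,onz(c,*p,z))
im=c['color'];hsv=cv2.cvtColor(im,cv2.COLOR_RGB2HSV).astype(int)
m=(hsv[...,0]>150)&(hsv[...,0]<178)&(hsv[...,1]>60);m[:,:165]=0;m[:,235:]=0;m[:222]=0;m[285:]=0
v,u=np.nonzero(m);P=np.array([onz(c,a,b,.15)[:2] for a,b in zip(u,v)]);print(P.min(0),P.max(0))
E
```

```text
(210, 238) [0.343 0.105 0.226]
(222, 245) [0.323 0.079 0.18 ]
(212, 230) [0.362 0.105 0.18 ]
(205, 232) [0.357 0.123 0.18 ]
[0.255 0.082] [0.365 0.215]
```

Emit:
servo_tool(targets=[5,0,0,0,0,0,15,12,1,0,0,0,0,15,17,1,0,0,0,0,15,20,2,0,0,0,0,15,15,1,0,0,0,0,15,9,1,0,0,0,0,15,3,0,0,0,0,0,15,0,0,0,0,0,0,15])

```text
time: 23.4
tool_pos: [0.4921, 0.1416, 0.2308]
eef_rot: [[-0.058, 0.998, -0.0], [0.998, 0.058, -0.0], [-0.0, -0.0, -1.0]]
wrist_force: [-0.3, -0.7, -1.9]
width: 0.295
finger_force: 25.0
```

Emit:
servo_tool(targets=[0,0,8,0,0,0,15,0,0,15,0,0,0,15,0,0,20,0,0,0,15,0,0,20,0,0,0,15,0,0,15,0,0,0,15,0,0,10,0,0,0,15,0,0,7,0,0,0,15,0,0,4,0,0,0,15,0,0,0,0,0,0,15,0,0,0,0,0,0,15])

```text
time: 24.4
tool_pos: [0.4927, 0.1414, 0.1323]
eef_rot: [[-0.057, 0.998, 0.001], [0.998, 0.057, 0.0], [-0.0, 0.001, -1.0]]
wrist_force: [0.0, -0.1, -0.6]
width: 0.294
finger_force: 25.0
```

```bash
python3 - <<'E'
from h import *
np.set_printoptions(precision=4,suppress=True)
s=ctrl.sense();print(s['tool_pos'],s['eef_rot'][0],s['time'],s['width'],s['wrist_force'])
tp=np.array(s['tool_pos']);R=np.array(s['eef_rot']);tx=R[:,0];ty=R[:,1]
n=tp+.0505*tx+[0,0,.028];L=np.array([.483,.292,.16]);print('nozzle',n,'lens',L,'dist',np.linalg.norm(n-L))
org=tp-.0045*tx-[0,0,.009]
for nm in('side','top','wrist'):
    c=snap(nm,nm[0]+'10');hsv=cv2.cvtColor(c['color'],cv2.COLOR_RGB2HSV).astype(int);H,S,V=hsv[...,0],hsv[...,1],hsv[...,2]
    cor=np.array([proj(c,org+a*tx+b*ty+[0,0,z]) for a in(-.033,.042) for b in(-.013,.013) for z in(.022,.052)])
    lo,hi=cor.min(0),cor.max(0)
    m=(((H<8)|(H>172))&(S>150)&(V>70)).astype(np.uint8)
    x,y=np.maximum(lo-15,0).astype(int);X,Y=(hi+15).astype(int);mm=np.zeros_like(m);mm[y:Y,x:X]=m[y:Y,x:X]
    k,l,st,ce=cv2.connectedComponentsWithStats(mm);q=[(st[i],ce[i]) for i in range(1,k) if st[i,4]>15]
    print(nm,'pred body box',lo,hi,'mask',q,'nozzle pred',proj(c,n),'lens pred',proj(c,L))
    if nm=='side':
        w=(c['color'].min(2)>120)
        k,l,st,ce=cv2.connectedComponentsWithStats(w.astype(np.uint8))
        for i in range(1,k):
            if st[i,4]>12 and 190<ce[i][0]<270 and 90<ce[i][1]<210:print('  white',st[i],ce[i])
E
```

```text
[0.4927 0.1414 0.1323] [-0.0569  0.9984  0.0009] 24.4 0.2941826206836206 [ 0.0365 -0.1462 -0.5879]
nozzle [0.4898 0.1918 0.1603] lens [0.483 0.292 0.16 ] dist 0.10044925962549259
side pred body box [240.1071 134.7321] [260.0473 160.5125] mask [(array([247, 136,  13,  25, 196], dtype=int32), array([252.9235, 149.2806]))] nozzle pred [242.2952 137.4583] lens pred [227.6088 119.0209]
  white [240  88  24  13  88] [252.3523  95.5568]
top pred body box [184.3453 175.4175] [214.1192 188.2372] mask [(array([208, 177,   7,  11,  58], dtype=int32), array([210.6552, 181.931 ]))] nozzle pred [180.7969 183.1637] lens pred [143.6298 186.082 ]
wrist pred body box [231.225 176.209] [281.3829 311.68  ] mask [(array([ 232,  181,   48,  122, 5270], dtype=int32), array([255.5049, 243.3681]))] nozzle pred [256.2393 159.722 ] lens pred [254.3497 -58.0206]
```

Emit:
servo_tool(targets=[0,-1,0,0,0,0,15,0,0,0,0,0,0,15,0,0,0,0,0,0,15,0,0,0,0,0,0,15])

```text
time: 24.95
tool_pos: [0.4912, 0.1413, 0.1319]
eef_rot: [[-0.057, 0.998, 0.0], [0.998, 0.057, -0.0], [-0.0, 0.0, -1.0]]
wrist_force: [0.1, 0.1, -0.1]
width: 0.292
finger_force: 25.0
```

```bash
python3 - <<'E'
from h import *
a=load('s4')['color'].astype(int);b=load('s10')['color'].astype(int);c0=load('side0')['color'].astype(int)
for u,v in((228,118),(224,114),(218,108),(208,100),(215,135),(222,140),(225,150)):print((u,v),a[v,u],b[v,u])
# other spray heads/objects unchanged
d=abs(b-c0).max(2)
for n,(x,y,X,Y) in dict(blue=(295,210,330,248),yellow=(315,238,358,268),wipes=(345,160,382,220),aero=(372,190,408,250),funnel=(380,248,422,290),scraper=(232,250,285,320),pinkL=(165,145,215,210)).items():print(n,(d[y:Y,x:X]>60).mean().round(3))
s=ctrl.sense();print(s['tool_pos'],s['qvel'],s['finger_force'])
E
```

```text
(228, 118) [170 170 162] [32 36 40]
(224, 114) [168 168 158] [48 50 50]
(218, 108) [153 135  64] [107  92  41]
(208, 100) [11 11 14] [0 3 1]
(215, 135) [139 123  58] [106  92  42]
(222, 140) [157 142  67] [106  92  41]
(225, 150) [26 25 23] [20 23 16]
blue 0.0
yellow 0.0
wipes 0.0
aero 0.0
funnel 0.011
scraper 0.0
pinkL 0.0
[0.4911927  0.141295   0.13188444] [0.06367528 0.14631187 0.03002678 0.10773723 0.01196965 0.01018344] 24.972726702690125
```

```bash
python3 -c "
from rig import workorder
print(workorder.close_job())"
```

```text
the job is handed in; nothing more can be done
None
```

The job is handed in at about 25 s: the lamp is home on its base and released, and the arm holds the red spray head still and upright about 10 cm in front of the lens, level with its middle and pointing at it. The camera checks showed the blue and yellow heads and the other items I compared unmoved; the final nozzle pose is calculated from the arm's position, since the gripper hid the lens from the side camera.

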